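Fit and test the lamp of an inspection microscope

TASK

Take the lamp holder out of the open case, fit it into the slanting lamp house on the back of the microscope and turn it clockwise until it is locked fully home. Then switch the lamp transformer on, and leave the other things on the bench undisturbed.

Things in the scene. Friction and masses are not known exactly. Their poses are not given: they have to be found in the camera images.
- holder: Lamp holder, loose, 120 g, standing lamp down in the case's round recess. Black flange disc 56 mm across, 6 mm thick; origin at the centre of the flange's underside; z points up through the handle. Below the flange a barrel 33 mm across with chamfered foot reaches z = -24 mm, then a small glass lamp z = -52 mm. It is the same after half a turn about z.
- holder_grip (a point): Centre of the holder's orange bar handle, on the holder's z axis 20 mm above its origin. The bar stands on the flange: 44 mm long along the holder's x, 12 mm thick along y, from z = 6 to 34 mm.
- holder_lug (a point): Middle of one of two opposite brass lugs: round pins 5 mm thick sticking out of the barrel along the holder's +x and -x, in line with the bar handle, out to 22 mm from the axis, at z = -10 mm. This point is at x = +19 mm.
- socket: Bayonet collar in the lamp house's mouth, on the microscope. Origin at the mouth's centre, level with the metal rim (66 mm across); bore 36 mm. z points out of the mouth, 28 deg from vertical, leaning to the microscope's back; the holder enters along -z, its z along this z. Home (white marks): lugs and handle along this x, either way round, flange underside about 1 mm above the rim.
- socket_slot (a point): Mouth of one of the two opposite slots for the lugs (red marks), 21 mm from the axis, at +70 deg from the socket's x seen from outside (counter-clockwise). Slots are 8 to 10 mm wide. Lugs enter here, then go 70 deg clockwise under ramps to a stop. The ramps draw the holder about 2 mm deeper; the last 12 deg are level and friction holds it. Turning takes up to about 0.5 N m.
- seal (a joint): How far the black sprung seal ring on the rim is pressed in (m). Free (0) it stands 3 mm above the metal rim, 47 mm inside and 58 mm outside across; 4 N per mm. The lugs, in line with the slots, clear the ramps' start once the flange rests on the free seal (underside at z = +3 mm); a light push of 1 mm more helps. Home it reads about 0.002.
- scope: Stereo inspection microscope, cream, fixed. Origin on the bench under its stage's centre; x points to its front (eyepieces). Base 250 x 180 mm. Its arm and head (104 mm wide) rise in front of the lamp house to 0.26 m, the eyepieces to 0.31 m. The lamp house's mouth is at its back: x = -105 mm, y = 0, z = 222 mm.
- case: Open grey instrument case, fixed, 200 x 150 mm and 62 mm high; origin at the centre of its underside. The recess that holds the lamp holder is at x = -45 mm, y = 0, in foam whose top is 60 mm above the bench; the flange rests on the foam. An eyepiece lies in the foam at x = +48 mm (up to 83 mm high). The lid leans open on the +x side, up to 150 mm high.
- psu: Grey lamp transformer, fixed, 150 x 110 mm, 74 mm high; origin at the centre of its underside. The toggle switch is on its top, a small dial 12 mm high at x = +25 mm, y = -25 mm.
- switch_pivot (a point): Pivot of the toggle switch, 5 mm above the transformer's top, inside a steel bushing 15 mm across and 7 mm high; its axes are those of the transformer. The lever turns about the y axis.
- switch_tip (a point): Centre of the red ball (11 mm across) at the tip of the toggle lever, 34 mm from the pivot. At off the lever leans 26 deg from vertical towards the transformer's -x.
- switch (a joint): Angle of the toggle lever: 0 off (leaning to the transformer's -x), 0.9 rad fully on (leaning to +x). It takes about 2 N at the tip and stays where it is left.
- cleaner: Blue lens cleaner bottle, 42 mm across, 100 mm high, loose bystander; origin at the centre of its base.
- driver: Yellow screwdriver lying on the bench, 150 mm long, loose bystander.
- eyepiece: Dark spare eyepiece standing on the bench, 34 mm across, 50 mm high, loose bystander; origin at the centre of its foot.
Things that resemble listed ones, but are neither listed nor needed, are in the scene too. What is shaped like the holder but green is not meant.

How it is judged:
On the way, in this order (a step that is already met when the one before it is completed fails the run):
1. the lamp holder is locked home in the lamp house while the switch is still off (angle between the x axis of holder and the x axis of socket, either way round below 0.17 rad and z of holder in the frame of socket below 0.002 m and distance between holder and socket below 0.004 m and angle between the z axis of holder and the z axis of socket, either way round below 0.06 rad and value of joint switch below 0.3 rad), for 0.2 s.
2. the switch is on (value of joint switch above 0.75 rad), for 0.2 s.
At the end, for the whole second after the job is handed in: The lamp holder sits in the lamp house, square to it (3.5 deg), within 4 mm of the mouth's centre, its flange drawn down to less than 2 mm above the rim and its handle within 10 deg of home, at rest and released; the transformer's switch is on (over 0.75 rad) (angle between the x axis of holder and the x axis of socket, either way round below 0.17 rad and z of holder in the frame of socket below 0.002 m and distance between holder and socket below 0.004 m and angle between the z axis of holder and the z axis of socket, either way round below 0.06 rad and linear speed of holder below 0.01 m/s and value of joint switch above 0.75 rad); the robot touches nothing.
It fails at once if a bystander is disturbed (moved more than 30 mm) (distance of any of cleaner, driver, eyepiece from where it was at the start of the episode above 0.03 m).
It also fails if it takes over 72 s, if anything falls off the work surface, if the arm or the gripper's body presses on something with over 40 N, if the wrist force passes 120 N, or if a joint passes its speed limit or range.

ROBOT

A 6-joint arm with a two-finger parallel gripper is mounted at the origin on the work surface. World frame = base frame: x ahead of the robot, y to its left, z up, the work surface at z = 0. Lengths are in m, angles in rad, forces in N, time in s.
With the tool pointing down it reaches from about 0.35 to 1 m from the base axis. Payload 7.1 kg.
Tool frame: the origin (TCP) lies at the very end of the fingers, on their centre line; the grasp point (between the pads) lies 19 mm behind it; z points along the fingers, y is the line along which they close (so a half turn about z gives the same grasp; the last joint's range is limited). The gripper opens to 85 mm and grips with 20 to 120 N. Pads are 22 mm wide; open, the fingers measure 114 mm over their backs; the gripper's body (76 mm by 85 mm) begins 54 mm behind the grasp point. The pads swing forward as they close: fully open they stand 13 mm farther back than shut.
Start: joints at [1.152, 0.423, 1.63, -0, 1.089, -0.019], TCP at [0.243, 0.576, 0.231] pointing down, gripper open.
Joint ranges: [-3, 3], [-0.9, 2.11], [0.09, 2.58], [-1.31, 4.45], [0.11, 2.69], [-2.54, 2.54]. Speed limits (rad/s): [2.39, 2.39, 3.01, 3.14, 3.14, 3.14].

INTERFACE

Orientations are given as [roll, pitch, yaw] about the fixed x, y, z axes, in that order (R = Rz(yaw) Ry(pitch) Rx(roll)).
In Python, from cell import r gives the robot as it stands. The module is installed in compiled form; this text tells all that it offers.
- The arm moves only by the shell command python3 -m crank 'ROWS'. ROWS is text: rows parted by semicolons, each of 5 numbers parted by spaces: the shift along the tool's x, y, z as a fraction of full scale, then the turn about the tool's z as a fraction of full scale, then the opening, from -1 (shut) to 1 (fully open), so that 0 is half open. In form: dx dy dz turn gripper; .... A call has 1 to 10 rows; each row shifts and turns the commanded pose from where the row before left it, along the tool's axes as they then stand; what a row does not reach is not made up. Full scale, the value 1, is 5 cm for a shift and pi rad for a turn. A row lasts 1/10 s, in which the tool goes at most 50 mm and 8.59 degrees, less where a joint would pass 70% of its speed; a pose out of reach is approached as far as the arm can. A call with a number of a shift or a turn outside -1 to 1 is refused whole. A call with a gripper value outside its range is refused whole. The fingers move at their own pace and stop on an object; the grip force is fixed at half the most. Time passes only in rows, so rows that do not move let the fingers close. It gives the time, the measured TCP pose, the force, the opening and the grip force at its end, in the units of the state.
- r.observe(): the state, without advancing time (a new reading comes with each control period).
- r.read_camera(name): name is "scene" or "top" or "wrist"; returns a dict with "image" (420x560x3 uint8, blue, green, red), "intrinsics" (3x3 intrinsics, pixels), "rvec" (rotation vector, rad) and "tvec" (3), from world to camera coordinates, as OpenCV has them. Camera axes: x right, y down, z forward; pixel columns grow to the right and rows downward; lengths in m; the calibration is good to about 2 mm. The wrist camera is an equidistant fisheye: a pixel r from the principal point sees the ray r / f radians off the axis. A picture is of the moment at which its call begins. There is no depth.
- r.job_done(): hands the job in; it is judged then, once.
The state is a dict: "time_s": time; "qpos": joint angles; "dq": joint speeds; "tau": joint torques, N m; "position": TCP position; "ee_rot": TCP orientation; "contact_force": force on the tool from outside, world axes, zero at the start; "wrist_torque": the same for the moment, N m; "opening": opening from 0.0 (shut) to 1.0 (fully open); "grip_force": force on a finger pad.
Only numpy, scipy, OpenCV 4.12 (cv2) and the standard library are available. Lean on these libraries where they do the work, as an engineer would, in place of code of your own. Each camera call takes 0.05 s, during which the arm holds its last target. There are 200 camera calls.

## Working session

There is one attempt and no reset: what is moved stays moved. The work goes in short steps, Python scripts to look and compute and a shell command to move; the robot and the scene stay as the last step left them, time stands still between calls to the robot, and variables do not carry over. Pictures are saved under pics/ and viewed, at most 10 in all, crops included, and the job is handed in when it is done.

```bash
mkdir -p pics; ls
cat > h.py <<'E'
import numpy as np, cv2
from cell import r
from scipy.spatial.transform import Rotation as Rn
def cam(n):
    c=r.read_camera(n); c['R']=cv2.Rodrigues(np.array(c['rvec'],float))[0]; c['t']=np.array(c['tvec'],float).ravel(); c['K']=np.array(c['intrinsics'],float); return c
def ray(c,uv,fish=False):
    K=c['K'];x=(uv[0]-K[0,2])/K[0,0];y=(uv[1]-K[1,2])/K[1,1]
    if fish:
        th=np.hypot(x,y);s=np.sin(th)/max(th,1e-9);d=np.array([x*s,y*s,np.cos(th)])
    else: d=np.array([x,y,1.])
    return -c['R'].T@c['t'], c['R'].T@(d/np.linalg.norm(d))
def atz(c,uv,z,fish=False):
    o,d=ray(c,uv,fish); return o+d*(z-o[2])/d[2]
def tri(rays):
    A=0;b=0
    for o,d in rays:
        P=np.eye(3)-np.outer(d,d);A=A+P;b=b+P@o
    x=np.linalg.solve(A,b); return x,[np.linalg.norm((np.eye(3)-np.outer(d,d))@(x-o)) for o,d in rays]
def proj(c,X,fish=False):
    p=c['R']@np.asarray(X,float)+c['t'];K=c['K']
    if fish:
        rr=np.hypot(p[0],p[1]);th=np.arctan2(rr,p[2]);a=p[:2]/max(rr,1e-9)*th
    else: a=p[:2]/p[2]
    return np.array([K[0,0]*a[0]+K[0,2],K[1,1]*a[1]+K[1,2]])
E
python3 - <<'E'
from h import *
import json
o=r.observe(); print({k:np.round(v,3).tolist() for k,v in o.items()})
for n in ['scene','top','wrist']:
    c=cam(n); cv2.imwrite(f'pics/{n}0.png',c['image']); print(n,c['K'].tolist(),np.round(-c['R'].T@c['t'],3),np.round(c['R'][2],3))
E
```

```text
pics
{'time_s': 0.0, 'qpos': [1.152, 0.424, 1.631, 0.0, 1.089, -0.019], 'dq': [0.0, 0.001, 0.002, -0.001, -0.001, 0.001], 'tau': [-0.001, -55.739, -28.174, -0.0, 0.007, -0.0], 'position': [0.243, 0.575, 0.231], 'ee_rot': [-3.14, -0.0, 2.742], 'contact_force': [0.484, 0.139, 0.475], 'wrist_torque': [0.045, -0.004, -0.015], 'grip_force': 0.0, 'opening': 1.004}
scene [[538.9106581746146, 0.0, 268.5421439214473], [0.0, 538.9106581746146, 209.52170678945862], [0.0, 0.0, 1.0]] [ 1.078 -0.367  1.282] [-0.412  0.323 -0.852]
top [[499.8092997698067, 0.0, 280.94752063137094], [0.0, 499.8092997698067, 209.7167846684217], [0.0, 0.0, 1.0]] [0.473 0.048 1.531] [ 0.045 -0.004 -0.999]
wrist [[325.19226210127806, 0.0, 283.60494583216604], [0.0, 325.19226210127806, 208.77186993338222], [0.0, 0.0, 1.0]] [0.173 0.606 0.373] [ 0.269 -0.116 -0.956]
```

View pics/scene0.png

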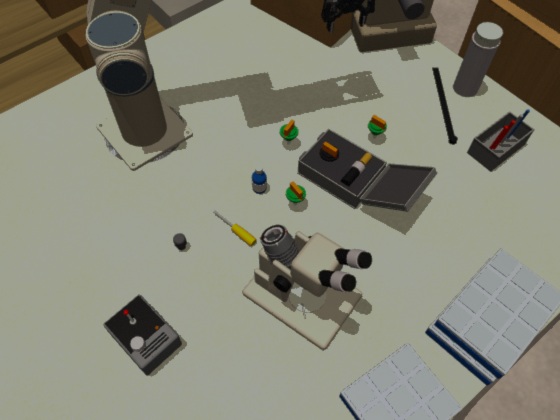

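View pics/top0.png

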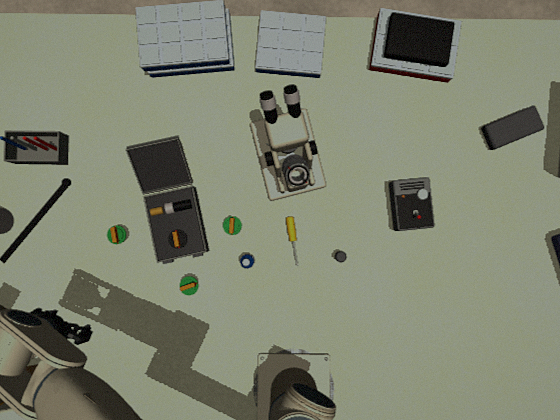

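Scene/top show: wanted holder with black flange and orange bar in the case's recess, top (177,238) / scene (330,150). Look-alikes: green holders at top (117,234), (232,225) and (189,285), plus an orange/black eyepiece at (170,208) in the case. Lamp house mouth is at top (297,175), psu at top (411,205), and the driver, cleaner and eyepiece at (292,230), (247,261) and (340,256). I choose (177,238) and check it in close crops.

Run:
```python
from h import *
def crop(n,x,y,w,h,s):
    i=cv2.imread(f'pics/{n}0.png')[y:y+h,x:x+w]; i=cv2.resize(i,None,fx=s,fy=s,interpolation=cv2.INTER_CUBIC)
    i=cv2.convertScaleAbs(i,alpha=1.5,beta=15)
    for k in range(0,w,10): cv2.putText(i,str(x+k),(k*s,8),0,.3,(0,255,255),1); cv2.line(i,(k*s,0),(k*s,3),(0,255,255))
    for k in range(0,h,10): cv2.putText(i,str(y+k),(0,k*s+4),0,.3,(0,255,0),1)
    return i
a=np.hstack([crop('top',155,215,44,50,6),crop('top',270,145,44,50,6),crop('top',388,175,44,50,6)])
b=np.hstack([crop('scene',308,125,44,50,6),crop('scene',256,220,44,50,6),crop('scene',107,300,44,50,6)])
m=np.vstack([a,b]); print(m.shape); cv2.imwrite('pics/m1.png',m)
```

```text
(600, 792, 3)
```

View pics/m1.png

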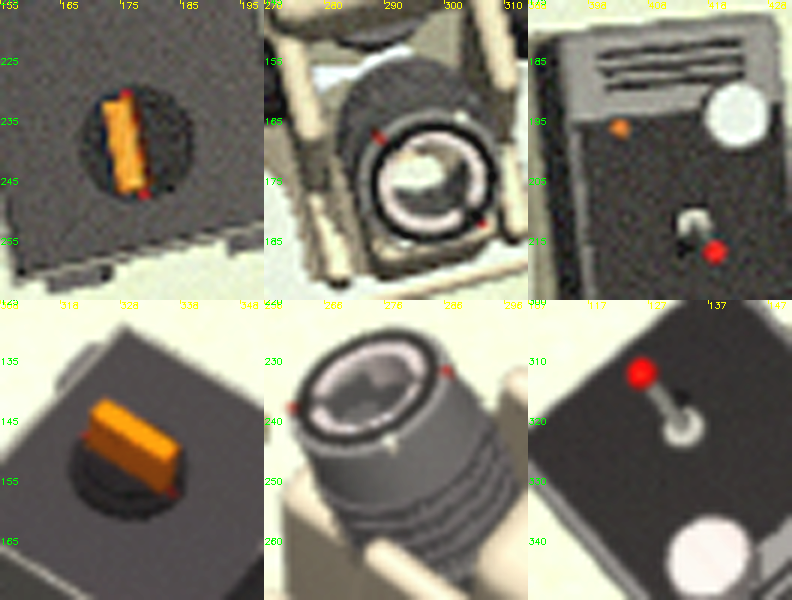

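Crops confirm the black-flanged orange-bar holder (top 175.7,239; scene 330.5,146). Mouth centre is top (298.5,175.7) and scene (273.3,234.8), with red slot marks top (289,168)/(306,182). The lever ball is top (419,217), scene (125.8,312.2). Now triangulating.

Run:
```python
from h import *
T=cam('top');S=cam('scene')
P={'bartop':((175.7,239),(330.5,146.3)),'mouth':((298.5,175.7),(273.3,234.8)),'redL':((289.2,167.8),(260.7,238)),'redR':((306.3,182.2),(286.5,231.8)),'white':((302.8,164.2),(277,243.8)),
'redL/R':((289.2,167.8),(286.5,231.8)),'tip':((419,217),(125.8,312.2)),'bush':((415.5,212),(132.8,321.2))}
for k,(a,b) in P.items():
    x,e=tri([ray(T,a),ray(S,b)]);print(k,np.round(x,4),np.round(e,4))
a=atz(T,(174.25,231.2),.094);b=atz(T,(177.25,246.8),.094);d=a-b;print('bar',a,b,np.linalg.norm(d),np.degrees(np.arctan2(d[1],d[0])))
# psu edges / scope base edges headings (top picture)
for n,a,b,z in [('psuL',(389,181),(393,231),.074),('scopebaseR',(312,107),(326,187),.02),('scopebaseback',(272,198),(326,188),.02)]:
    A=atz(T,a,z);B=atz(T,b,z);d=A-B;print(n,A,B,np.linalg.norm(d),np.degrees(np.arctan2(d[1],d[0])))
```

```text
bartop [0.4523 0.3435 0.0956] [0.0018 0.0018]
mouth [ 0.6238 -0.0013  0.2221] [0.0026 0.0026]
redL [ 0.6282 -0.0024  0.2237] [0.0277 0.0277]
redR [6.237e-01 3.000e-04 2.345e-01] [0.0308 0.0308]
white [ 0.6521 -0.0125  0.2342] [0.0017 0.0017]
redL/R [0.6422 0.0228 0.2346] [0.0016 0.0016]
tip [ 0.5209 -0.3508  0.1095] [0.0013 0.0013]
bush [ 0.5363 -0.349   0.0802] [0.0012 0.0012]
bar [0.47350543 0.34692084 0.094     ] [0.42893649 0.33749481 0.094     ] 0.04555480853392577 11.941694910950098
psuL [ 0.62611224 -0.27432807  0.074     ] [ 0.47993291 -0.28590459  0.074     ] 0.1466370085655565 4.528030086693618
scopebaseR [ 0.85643542 -0.05093296  0.02      ] [ 0.61168171 -0.09496327  0.02      ] 0.2486826251875514 10.198221839966108
scopebaseback [0.57669491 0.06848143 0.02      ] [ 0.60863932 -0.09497868  0.02      ] 0.16655225174722144 101.0577397713047
```

```bash
python3 -m crank '-.808 -.378 0 0 0; -.808 -.378 0 0 0; -.808 -.378 0 0 0; -.808 -.378 0 0 0; -.808 -.378 0 0 0; -.808 -.378 0 0 0; -.808 -.378 0 0 0'; python3 -m crank '0 0 .1 -.0388 0; 0 0 .1 -.0388 0; 0 0 .1 -.0388 0; 0 0 .1 -.0388 0; 0 0 .1 -.0388 0; 0 0 0 0 0; 0 0 0 0 0'
cat > st.py <<'E'
from h import *
o=r.observe()
print(round(o['time_s'],2),'q',np.round(o['qpos'],3),'p',np.round(o['position'],4),'rot',np.round(np.degrees(o['ee_rot']),2),'F',np.round(o['contact_force'],1),'op',round(float(o['opening']),3),o['grip_force'])
R=Rn.from_euler('xyz',o['ee_rot']).as_matrix()
print('z',np.round(R[:,2],4),'tilt',round(np.degrees(np.arccos(-R[2,2])),2))
E
python3 st.py
python3 - <<'E'
from h import *
c=cam('wrist'); cv2.imwrite('pics/w1.png',c['image']); print(proj(c,[.4523,.3435,.094],True))
np.savez('pics/w1.npz',R=c['R'],t=c['t'],K=c['K'])
E
```

```text
time_s: 0.95
position: [0.4532, 0.3423, 0.2314]
ee_rot: [3.141, 0.0, 2.742]
contact_force: [0.3, 0.7, -0.3]
opening: 0.504
grip_force: 0.0
time_s: 1.65
position: [0.4522, 0.3438, 0.2063]
ee_rot: [-3.142, -0.0, -2.935]
contact_force: [-0.2, 0.3, 0.1]
opening: 0.507
grip_force: 0.0
1.65 q [ 0.629  0.371  1.778  0.     0.993 -1.148] p [0.4522 0.3438 0.2063] rot [-1.8000e+02 -1.0000e-02 -1.6817e+02] F [-0.2  0.3  0.1] op 0.507 0.0
z [-2.e-04 -1.e-04 -1.e+00] tilt 0.01
[281.8135811  206.57578852]
```

View pics/w1.png

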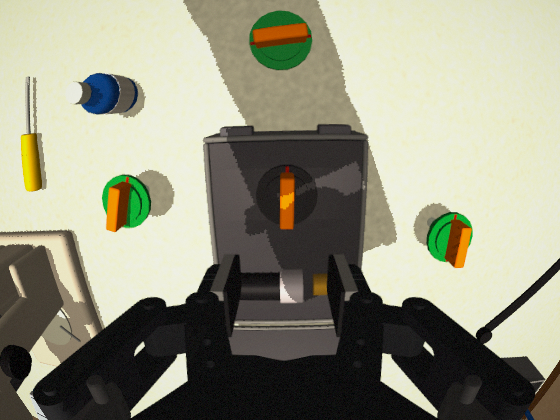

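Wrist view: bar at (287,203), exactly between the pads (230 and 345 → 287), black flange around it; the eyepiece in the case lies clear below. Descend and grip.

```bash
python3 -m crank '0 0 .6 0 0; 0 0 .6 0 0; 0 0 .6 0 0; 0 0 .6 0 0; 0 0 .33 0 0; 0 0 0 0 0; 0 0 0 0 -1; 0 0 0 0 -1; 0 0 0 0 -1; 0 0 0 0 -1'; python3 -m crank '0 0 0 0 -1; 0 0 0 0 -1;0 0 0 0 -1'; python3 st.py
```

```text
time_s: 2.7
position: [0.4532, 0.3445, 0.0714]
ee_rot: [3.14, 0.003, -2.932]
contact_force: [-0.6, -0.1, 7.6]
opening: 0.125
grip_force: 60.3
time_s: 3.0
position: [0.4532, 0.3445, 0.0714]
ee_rot: [3.14, 0.003, -2.932]
contact_force: [-0.6, 0.6, 8.0]
opening: 0.128
grip_force: 60.3
3.0 q [ 0.629  0.57   1.845 -0.     0.724 -1.151] p [0.4532 0.3445 0.0714] rot [ 1.7993e+02  1.5000e-01 -1.6800e+02] F [-0.6  0.6  8. ] op 0.128 60.28939962387085
z [ 0.0023  0.0017 -1.    ] tilt 0.17
```

```bash
python3 -m crank '0 0 -.2 0 -1; 0 0 -.5 0 -1; 0 0 -.9 0 -1; 0 0 -1 0 -1; 0 0 -1 0 -1; 0 0 -1 0 -1; 0 0 -1 0 -1; 0 0 -1 0 -1'; python3 -m crank '-.57 -.763 0 0 -1; -.57 -.763 0 0 -1; -.57 -.763 0 0 -1; -.57 -.763 0 0 -1; -.57 -.763 0 0 -1; -.57 -.763 0 0 -1; -.57 -.763 0 0 -1; 0 0 0 0 -1'; python3 st.py
python3 -m crank '-1 0 0 0 -1; -1 0 0 0 -1; -1 0 0 0 -1; -1 0 0 0 -1; -1 0 0 0 -1; -1 0 0 0 -1'; python3 st.py; python3 -m crank '-1 0 0 0 -1; -1 0 0 0 -1;0 0 0 0 -1'; python3 st.py
```

```text
time_s: 3.8
position: [0.4514, 0.3431, 0.4027]
ee_rot: [3.141, 0.0, -2.932]
contact_force: [0.3, -0.3, -1.6]
opening: 0.126
grip_force: 59.1
time_s: 4.6
position: [0.7057, 0.1194, 0.399]
ee_rot: [-3.14, -0.0, -2.937]
contact_force: [-0.8, 0.8, -2.2]
opening: 0.127
grip_force: 59.2
4.6 q [ 0.152  0.44   1.223 -0.002  1.479 -1.624] p [0.7057 0.1194 0.399 ] rot [-1.7991e+02 -2.0000e-02 -1.6827e+02] F [-0.8  0.8 -2.2] op 0.127 59.16294515132904
z [ 1.0e-04 -1.7e-03 -1.0e+00] tilt 0.1
time_s: 5.2
position: [0.9584, 0.1792, 0.3967]
ee_rot: [-3.141, 0.013, -2.932]
contact_force: [2.1, 0.9, -0.7]
opening: 0.126
grip_force: 59.2
5.2 q [ 0.173  1.067  0.113  0.     1.949 -1.608] p [0.9584 0.1792 0.3967] rot [-179.99    0.77 -167.97] F [ 2.1  0.9 -0.7] op 0.126 59.18860673904419
z [ 0.0131  0.0026 -0.9999] tilt 0.77
time_s: 5.5
position: [0.9856, 0.187, 0.3661]
ee_rot: [-3.14, 0.062, -2.931]
contact_force: [-1.0, -0.2, -2.2]
opening: 0.125
grip_force: 59.2
5.5 q [ 1.750e-01  1.110e+00  9.000e-02  1.000e-03  1.879e+00 -1.605e+00] p [0.9856 0.187  0.3661] rot [-179.93    3.58 -167.95] F [-1.  -0.2 -2.2] op 0.125 59.16716158390045
z [ 0.0613  0.0118 -0.998 ] tilt 3.58
```

```bash
for i in 1 ; do python3 -m crank '-1 0 0 0 -1; -1 0 0 0 -1; -1 0 0 0 -1; -1 0 0 0 -1; 0 0 0 0 -1' >/dev/null; python3 st.py;  done; python3 -m crank '1 0 0 0 -1; 1 0 0 0 -1; 1 0 0 0 -1;0 0 0 0 -1' >/dev/null; python3 st.py
```

```text
6.0 q [ 0.179  1.138  0.088  0.002  1.723 -1.601] p [1.0324 0.1997 0.3443] rot [-179.76   11.06 -167.95] F [-0.4 -0.4 -1.3] op 0.123 59.18508052825928
z [ 0.1885  0.036  -0.9814] tilt 11.07
6.4 q [ 0.175  0.825  0.746  0.002  1.397 -1.605] p [0.9335 0.1781 0.3198] rot [-179.8     9.88 -167.97] F [ 1.  -0.3 -3.2] op 0.122 59.12858963012695
z [ 0.1686  0.0323 -0.9852] tilt 9.88
```

```bash
python3 -m crank '0 0 -1 0 -1; 0 0 -1 0 -1;-1 0 0 0 -1; -1 0 0 0 -1; -1 0 0 0 -1; -1 0 0 0 -1;-1 0 0 0 -1; -1 0 0 0 -1; 0 0 0 0 -1' >/dev/null; python3 st.py; python3 -m crank '-1 0 0 0 -1; -1 0 0 0 -1; -1 0 0 0 -1; -1 0 0 0 -1; 0 0 0 0 -1' >/dev/null; python3 st.py
```

```text
7.3 q [ 0.181  1.065  0.086  0.003  1.673 -1.599] p [1.0412 0.204  0.4264] rot [-179.63   18.21 -167.91] F [ 0.3 -0.1 -1.4] op 0.127 59.29000675678253
z [ 0.307   0.0591 -0.9499] tilt 18.22
7.8 q [ 0.184  1.067  0.086  0.003  1.541 -1.596] p [1.0771 0.2139 0.4384] rot [-179.49   25.61 -167.85] F [-0.2  0.6 -0.7] op 0.128 59.29631173610687
z [ 0.4244  0.0822 -0.9017] tilt 25.62
```

```bash
python3 -m crank '-1 0 0 0 -1; -1 0 0 0 -1; 0 0 0 0 -1' >/dev/null; python3 st.py; python3 -m crank '.6 0 -.8 0 -1; .6 0 -.8 0 -1; .6 0 -.8 0 -1; .6 0 -.8 0 -1; 0 0 0 0 -1' >/dev/null; python3 st.py
```

```text
8.1 q [ 0.186  1.062  0.086  0.003  1.48  -1.595] p [1.0923 0.2184 0.4522] rot [-179.42   29.41 -167.81] F [-0.8 -0.2 -1.1] op 0.126 59.30284380912781
z [ 0.482   0.0938 -0.8711] tilt 29.41
8.6 q [ 0.182  0.579  0.812  0.005  1.235 -1.599] p [0.9293 0.1845 0.5327] rot [-179.41   29.54 -167.81] F [1.2 0.5 0.9] op 0.126 59.3874317407608
z [ 0.4841  0.0941 -0.8699] tilt 29.55
```

```bash
python3 -m crank '0 0 0 .046 -1; 0 0 0 .046 -1; 0 0 0 .046 -1; 0 0 0 .046 -1; 0 0 0 .046 -1; 0 0 0 .046 -1; 0 0 0 .046 -1; 0 0 0 .046 -1; 0 0 0 .046 -1' >/dev/null;python3 -m crank '0 0 0 .046 -1; 0 0 0 .046 -1; 0 0 0 .046 -1; 0 0 0 .046 -1; 0 0 0 .046 -1; 0 0 0 .046 -1; 0 0 0 .046 -1; 0 0 0 .046 -1; 0 0 0 0 -1' >/dev/null; python3 st.py
cat > go.py <<'E'
import sys
from h import *
# tool-axis shift (units of 5 cm) to world target
o=r.observe();R=Rn.from_euler('xyz',o['ee_rot']).as_matrix();p=np.array(o['position'])
t=np.array([float(v) for v in sys.argv[1:4]]);d=R.T@(t-p)/.05
print('units',np.round(d,3),'rows',np.ceil(np.linalg.norm(d)))
E
python3 go.py .568 -.012 .53;  python3 go.py .568 -.012 .329
```

```text
10.4 q [0.182 0.593 0.804 0.005 1.235 0.859] p [0.9344 0.1854 0.5247] rot [160.14 -21.9   55.08] F [ 0.5  0.1 -1. ] op 0.128 59.30355906486511
z [ 0.4794  0.0932 -0.8727] tilt 29.23
units [-6.857 -2.549 -3.974] rows 9.0
units [-8.356 -3.816 -0.466] rows 10.0
```

```bash
python3 -m crank '-.69 -.255 -.397 0 -1; -.69 -.255 -.397 0 -1; -.69 -.255 -.397 0 -1; -.69 -.255 -.397 0 -1; -.69 -.255 -.397 0 -1; -.69 -.255 -.397 0 -1; -.69 -.255 -.397 0 -1; -.69 -.255 -.397 0 -1; -.69 -.255 -.397 0 -1; -.69 -.255 -.397 0 -1' >/dev/null; python3 -m crank '-.3 -.253 .7 0 -1; -.3 -.253 .7 0 -1; -.3 -.253 .7 0 -1; -.3 -.253 .7 0 -1; -.3 -.253 .7 0 -1; 0 0 0 0 -1; 0 0 0 0 -1' >/dev/null; python3 st.py
python3 - <<'E'
from h import *
c=cam('wrist'); cv2.imwrite('pics/w2.png',c['image']); np.savez('pics/w2.npz',R=c['R'],t=c['t'],K=c['K']); print(proj(c,[.6238,-.0013,.2221],True))
for n in ['top','scene']: cv2.imwrite(f'pics/{n}2.png',cam(n)['image'])
E
```

```text
12.1 q [-0.128  0.042  1.984  0.259  0.643  0.375] p [ 0.5674 -0.0143  0.3293] rot [160.06 -21.85  55.28] F [ 1.  -0.9 -0.5] op 0.132 59.1892147064209
z [ 0.4796  0.0933 -0.8725] tilt 29.25
[282.49857872 201.34623592]
```

View pics/w2.png

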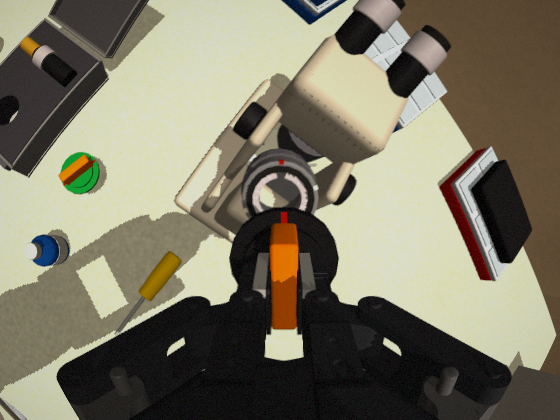

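Wrist view: holder held straight, its red mark at (284,217), mouth ring around (280,197), slot red mark at (281,162) nearly in line. A closer crop for exact numbers.

Run:
```python
from h import *
i=cv2.imread('pics/w2.png')[140:265,215:350]; s=5
i=cv2.convertScaleAbs(cv2.resize(i,None,fx=s,fy=s,interpolation=cv2.INTER_CUBIC),alpha=1.3,beta=15)
i=i[:600]
for k in range(0,135,5): cv2.line(i,(k*s,0),(k*s,6 if k%10 else 12),(0,255,255)); 
for k in range(0,135,10): cv2.putText(i,str(215+k),(k*s,22),0,.35,(0,0,255),1)
for k in range(0,125,10): cv2.putText(i,str(140+k),(0,k*s+4),0,.35,(0,0,255),1); cv2.line(i,(25,k*s),(35,k*s),(0,255,255))
cv2.imwrite('pics/w2c.png',i)
```

```text
(no output)
```

View pics/w2c.png

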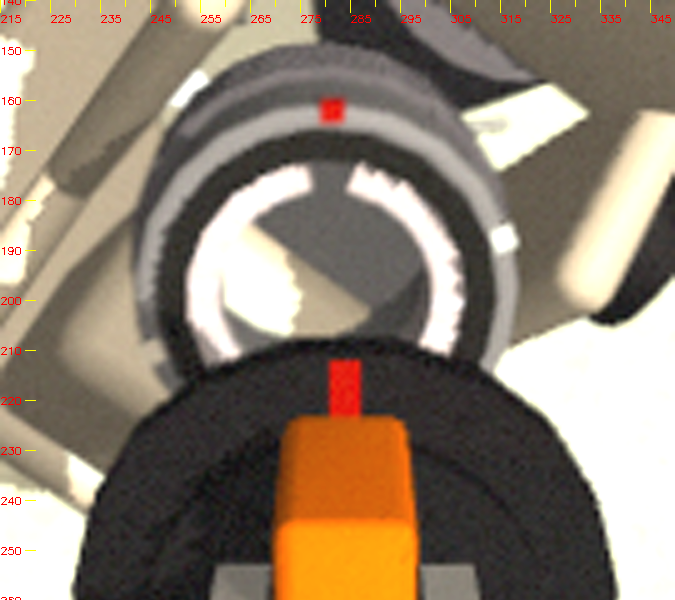

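Crop: slot red mark (281.4,162), white mark (315.8,187.6), seal outer edge left/right (246.4/314.4,198) and top (281.4,165.6), holder mark (284,217.6). I'll fit the socket pose to all views together.

```bash
cat > fit.py <<'E'
from h import *
from scipy.optimize import least_squares
o=r.observe();RT=Rn.from_euler('xyz',o['ee_rot']).as_matrix();pT=np.array(o['position'])
def ld(): 
    z=np.load('pics/w2.npz'); return {'R':z['R'],'t':z['t'],'K':z['K']}
W=ld();T=cam('top');S=cam('scene')
def fr(h,phi):
    s,c=np.sin(np.radians(28)),np.cos(np.radians(28))
    f=np.array([np.cos(h),np.sin(h),0]);l=np.array([-np.sin(h),np.cos(h),0]);u=np.array([0,0,1.])
    z=-s*f+c*u;up=c*f+s*u
    return up*np.cos(phi)+l*np.sin(phi), -up*np.sin(phi)+l*np.cos(phi), z
def P(c,X,w,d,fish):
    cc=dict(c);cc['R']=Rn.from_rotvec(w).as_matrix()@c['R'];cc['t']=Rn.from_rotvec(w).as_matrix()@c['t']+d;return proj(cc,X,fish)
th=np.linspace(0,2*np.pi,361)
def res(p):
    M=p[:3];h,phi=p[3:5];x,y,z=fr(h,phi);rr=p[5]
    w=[p[6:9],p[12:15]*0,p[15:18]*0];d=[p[9:12],p[12:15],p[15:18]]
    e=[]
    a=np.radians(70)
    red=rr*(x*np.cos(a)+y*np.sin(a));wh=rr*x
    q=lambda c,k,X,uv,f,s=1:e.extend((P(c,X,w[k],d[k],f)-np.array(uv))/s)
    q(W,0,M+red,(281.4,162),True,.4);q(W,0,M+wh,(315.8,187.6),True,.4)
    C=[P(W,M+.003*z+.029*(x*np.cos(t)+y*np.sin(t)),w[0],d[0],True) for t in th[::3]]
    C=np.array(C)
    for uv in [(246.4,198),(314.4,198),(281.4,165.6)]:
        D=np.linalg.norm(C-uv,axis=1);k=D.argmin();e.append(D[k]*np.sign(np.linalg.norm(C[k]-C.mean(0))-np.linalg.norm(uv-C.mean(0)))/.5)
    for X,uv in [((.022,0,-.0226),(284.2,244)),((.022,0,.0054),(284,223.6)),((.027,0,.0054),(284,211.8))]:
        q(W,0,pT+RT@np.array(X),uv,True,.6)
    q(T,1,M+red,(289.2,167.8),False,.5);q(T,1,M-red,(306.3,182.2),False,.5);q(T,1,M+wh,(302.8,164.2),False,.5);q(T,1,M+.003*z,(298.5,175.7),False,.3)
    q(S,2,M+red,(286.5,231.8),False,.5);q(S,2,M-red,(260.7,238),False,.5);q(S,2,M+.003*z,(273.3,234.8),False,.3)
    e+=list(p[6:9]/.01)+list(p[9:12]/.002)+list(p[12:18]/.002)+[(h-np.radians(10.6))/.012,(rr-.031)/.001,(M[2]-.222)/.0005]
    return np.array(e)
p0=np.r_[.6238,-.0013,.222,np.radians(10.6),np.radians(-31),.031,np.zeros(12)]
s=least_squares(res,p0,loss='soft_l1');p=s.x
print('M',np.round(p[:3],4),'h,phi',np.round(np.degrees(p[3:5]),2),'r',p[5],'cost',s.cost);print('corr',np.round(p[6:],4))
print('res',np.round(res(p)[:27],1))
J=np.linalg.inv(s.jac.T@s.jac);print('sd',np.round(np.sqrt(np.diag(J))[:5],4))
x,y,z=fr(*p[3:5]);np.savez('sock.npz',M=p[:3],x=x,y=y,z=z)
E
python3 fit.py
cat > rel.py <<'E'
from h import *
s=np.load('sock.npz');o=r.observe();R=Rn.from_euler('xyz',o['ee_rot']).as_matrix();p=np.array(o['position'])
B=np.c_[s['x'],s['y'],s['z']];H=p+R[:,2]*.0114
q=B.T@(H-s['M']);hx=B.T@R[:,0]
print('holder in socket mm',np.round(q*1e3,1),'handle deg',round(np.degrees(np.arctan2(hx[1],hx[0])),1),'z-err deg',round(np.degrees(np.arccos(-R[:,2]@s['z'])),2))
d=R.T@(s['M']-H);print('to mouth in tool mm',np.round(d*1e3,1),'F tool',np.round(R.T@o['contact_force'],1),'tq',np.round(R.T@o['wrist_torque'],2),'q6',round(o['qpos'][5],2),'t',round(o['time_s'],2),'grip',round(float(o['grip_force'])),'op',round(float(o['opening']),3))
E
python3 rel.py
```

```text
M [ 6.269e-01 -4.000e-04  2.220e-01] h,phi [ 10.6  -31.12] r 0.031618567405769786 cost 9.39827957264628
corr [-0.0032 -0.0036  0.001  -0.0025 -0.0004  0.0013  0.0018  0.003   0.0001
  0.0008 -0.0005  0.0001]
res [ 0.   0.1 -0.4 -0.1  1.   0.4 -1.1 -0.2  1.4  0.2 -3.3  0.2 -0.1  0.1
 -0.2  0.8  0.2 -0.   0.5 -1.  -0.7  0.8  1.4 -0.2  0.6 -0.4 -1. ]
sd [0.001  0.001  0.0005 0.012  0.0173]
holder in socket mm [ -0.3  -3.5 113.2] handle deg 71.8 z-err deg 1.45
to mouth in tool mm [  1.1  -2.5 113.2] F tool [ 0.3 -0.3  0.5] tq [ 0.2  -0.29 -0.  ] q6 0.38 t 12.35 grip 59 op 0.124
```

```bash
python3 -m crank '.022 -.05 .4 .01 -1; 0 0 .4 0 -1; 0 0 .4 0 -1; 0 0 .4 0 -1; 0 0 0 0 -1; 0 0 0 0 -1' >/dev/null; python3 rel.py
python3 - <<'E'
from h import *
c=cam('wrist');i=c['image'][140:260,215:350];cv2.imwrite('pics/w3.png',cv2.convertScaleAbs(cv2.resize(i,None,fx=5,fy=5,interpolation=cv2.INTER_CUBIC),alpha=1.3,beta=15))
E
```

```text
holder in socket mm [-2.5 -1.1 32.1] handle deg 70.0 z-err deg 1.28
to mouth in tool mm [ 1.3  1.6 32.1] F tool [-0.1 -0.4  0.5] tq [ 0.19 -0.29 -0.07] q6 0.37 t 12.95 grip 59 op 0.133
```

View pics/w3.png

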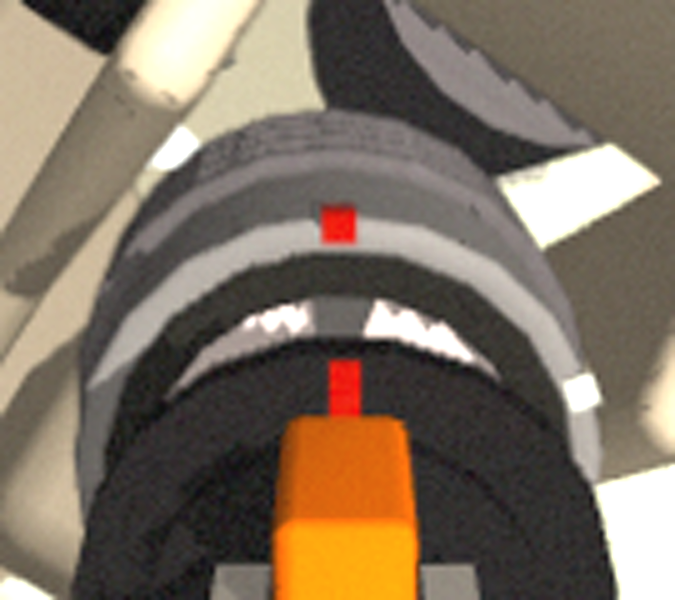

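Holder mark (344,387) and slot mark (338,224) nearly collinear; the mouth is centred within about 1 mm. Insert gently.

```bash
python3 -m crank '.02 -.005 .1 0 -1; 0 0 .1 0 -1; 0 0 0 0 -1' >/dev/null; python3 rel.py;  python3 -m crank '0 0 .06 0 -1; 0 0 .06 0 -1; 0 0 0 0 -1' >/dev/null; python3 rel.py
```

```text
holder in socket mm [-2.8 -0.2 21.4] handle deg 70.0 z-err deg 1.25
to mouth in tool mm [ 0.7  2.3 21.4] F tool [0.2 0.1 0.2] tq [ 0.23 -0.3   0.04] q6 0.37 t 13.3 grip 59 op 0.126
holder in socket mm [-2.9 -0.3 15.1] handle deg 69.9 z-err deg 1.22
to mouth in tool mm [ 1.   2.5 15.2] F tool [-0.1 -0.4  1.4] tq [ 0.26 -0.24  0.  ] q6 0.37 t 13.6 grip 59 op 0.13
```

```bash
python3 -m crank '0 0 .06 0 -1; 0 0 .04 0 -1; 0 0 0 0 -1' >/dev/null; python3 rel.py;  python3 -m crank '0 0 .06 0 -1; 0 0 .04 0 -1; 0 0 0 0 -1' >/dev/null; python3 rel.py
```

```text
holder in socket mm [-2.8 -0.2 10.2] handle deg 69.9 z-err deg 1.22
to mouth in tool mm [ 0.9  2.4 10.2] F tool [-1.5 -0.6  0.7] tq [ 0.2  -0.27  0.03] q6 0.36 t 13.9 grip 59 op 0.127
holder in socket mm [-2.7 -0.1  5.2] handle deg 69.9 z-err deg 1.23
to mouth in tool mm [0.9 2.4 5.3] F tool [-1.  -0.4  1.2] tq [ 0.2  -0.29 -0.01] q6 0.36 t 14.2 grip 59 op 0.125
```

```bash
python3 -m crank '0 0 .03 0 -1; 0 0 .03 0 -1; 0 0 0 0 -1; 0 0 0 0 -1' >/dev/null; python3 rel.py;  python3 -m crank '0 0 .02 0 -1; 0 0 0 0 -1; 0 0 0 0 -1' >/dev/null; python3 rel.py
```

```text
holder in socket mm [-2.5  0.1  2.7] handle deg 70.0 z-err deg 1.25
to mouth in tool mm [0.7 2.3 2.8] F tool [-1.1 -0.9 -7.1] tq [ 0.53 -0.38  0.02] q6 0.36 t 14.6 grip 60 op 0.124
holder in socket mm [-2.4  0.1  1.8] handle deg 70.0 z-err deg 1.26
to mouth in tool mm [0.7 2.3 1.9] F tool [-1.9 -1.1 -9.2] tq [ 0.74 -0.43 -0.01] q6 0.35 t 14.9 grip 61 op 0.126
```

```bash
python3 -m crank '0 0 0 .03 -1; 0 0 0 .03 -1; 0 0 0 .03 -1; 0 0 0 0 -1' >/dev/null; python3 rel.py;  python3 -m crank '0 0 0 .035 -1; 0 0 0 .035 -1; 0 0 0 .035 -1; 0 0 0 .035 -1; 0 0 0 0 -1; 0 0 0 0 -1' >/dev/null; python3 rel.py
```

```text
holder in socket mm [-2.4 -0.1  1.8] handle deg 53.6 z-err deg 1.25
to mouth in tool mm [1.5 1.9 1.9] F tool [-2.2 -0.6 -9. ] tq [ 0.44 -0.7   0.03] q6 0.64 t 15.3 grip 61 op 0.128
holder in socket mm [-2.3 -0.   1.9] handle deg 28.5 z-err deg 1.26
to mouth in tool mm [2.  1.1 1.9] F tool [-1.5  0.2 -9.2] tq [ 0.09 -0.84  0.03] q6 1.08 t 15.9 grip 61 op 0.129
```

```bash
python3 -m crank '0 0 0 .035 -1; 0 0 0 .035 -1; 0 0 0 .035 -1; 0 0 0 .035 -1; 0 0 0 0 -1; 0 0 0 0 -1' >/dev/null; python3 rel.py;  python3 -m crank '0 0 0 .02 -1; 0 0 0 .02 -1; 0 0 0 0 -1; 0 0 0 0 -1' >/dev/null; python3 rel.py
```

```text
holder in socket mm [-2.7  0.3  1.6] handle deg 3.5 z-err deg 1.24
to mouth in tool mm [2.7 0.5 1.6] F tool [-3.  -4.  -5.4] tq [ 0.57 -1.09  0.14] q6 1.51 t 16.5 grip 60 op 0.125
holder in socket mm [-2.6  0.6  1.6] handle deg -3.5 z-err deg 1.24
to mouth in tool mm [2.6 0.5 1.6] F tool [-3.1 -3.5 -6. ] tq [ 0.81 -1.09 -0.97] q6 1.64 t 16.9 grip 62 op 0.13
```

```bash
python3 -m crank '0 0 0 -.012 -1; 0 0 0 0 -1' >/dev/null; python3 rel.py;  python3 -m crank '0 0 0 0 -.3; 0 0 0 0 -.3; 0 0 0 0 -.3; 0 0 0 0 -.3; 0 0 -.1 0 -.3; 0 0 -.4 0 -.3; 0 0 -.8 0 -.3; 0 0 -1 0 -.3; 0 0 -.4 0 -.3; 0 0 0 0 -.3' >/dev/null; python3 rel.py; python3 st.py
python3 - <<'E'
from h import *
c=cam('wrist');cv2.imwrite('pics/w4.png',c['image']);np.savez('pics/w4.npz',R=c['R'],t=c['t'],K=c['K'])
E
```

```text
holder in socket mm [-2.6  0.7  1.6] handle deg -1.4 z-err deg 1.25
to mouth in tool mm [2.6 0.7 1.6] F tool [-3.9 -4.7 -4.6] tq [ 0.92 -1.15 -0.4 ] q6 1.6 t 17.1 grip 60 op 0.128
holder in socket mm [ -2.4  -1.2 140. ] handle deg -1.7 z-err deg 1.61
to mouth in tool mm [ -0.9   1.  140. ] F tool [ 0.1  0.7 -0.1] tq [-0.13 -0.15 -0.06] q6 1.68 t 18.1 grip 0 op 0.345
18.1 q [-0.13  -0.012  1.981  0.244  0.692  1.677] p [ 0.5544 -0.0138  0.3543] rot [-162.85  -24.51  -25.92] F [-0.2 -0.7 -0.1] op 0.345 0.0
z [ 0.4854  0.092  -0.8694] tilt 29.61
```

View pics/w4.png

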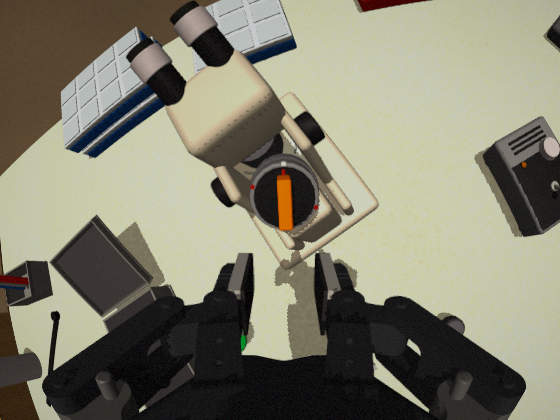

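Handle in line with the white marks (bar (285,203), white mark (283,162)), flange centred: locked home. Now the switch: close the fingers, turn the tool straight, and go above the transformer.

```bash
python3 -m crank '0 0 -.6 -.0366 -1; 0 0 -.6 -.0366 -1; 0 0 0 -.0366 -1; 0 0 0 -.0366 -1; 0 0 0 -.0366 -1; 0 0 0 0 -1; 0 0 0 0 -1' >/dev/null; python3 st.py; python3 go.py .486 -.355 .30; python3 go.py .486 -.355 .18
```

```text
18.85 q [-0.153 -0.108  1.958  0.228  0.822  1.117] p [ 0.5252 -0.0188  0.4012] rot [-179.73  -29.12   10.52] F [-0.7 -0.2  0.1] op 0.0 0.0
z [ 0.4776  0.0936 -0.8736] tilt 29.12
units [-2.731  6.472  0.764] rows 8.0
units [-3.899  6.482  2.861] rows 9.0
```

```bash
python3 -m crank '-.341 .809 .096 0 -1; -.341 .809 .096 0 -1; -.341 .809 .096 0 -1; -.341 .809 .096 0 -1; -.341 .809 .096 0 -1; -.341 .809 .096 0 -1; -.341 .809 .096 0 -1; -.341 .809 .096 0 -1; 0 0 0 0 -1' >/dev/null; python3 -m crank '-.389 0 .7 0 -1; -.389 0 .7 0 -1; -.389 0 .7 0 -1; 0 0 0 0 -1; 0 0 0 0 -1' >/dev/null;  python3 st.py; python3 go.py .486 -.355 .093
python3 - <<'E'
from h import *
c=cam('wrist');i=c['image'];cv2.imwrite('pics/w5.png',i);print(proj(c,[.5209,-.3508,.1095],True),proj(c,[.5363,-.349,.0802],True))
E
```

```text
20.25 q [-0.862  0.391  1.935  0.733  0.688 -0.026] p [ 0.4878 -0.3544  0.1815] rot [-179.71  -29.2    10.62] F [ 0.5 -0.4  0.8] op -0.003 0.0
z [ 0.4785  0.0948 -0.8729] tilt 29.2
units [-0.897  0.012  1.527] rows 2.0
[289.25831048 224.11221362] [290.09862857 211.31061564]
```

View pics/w5.png

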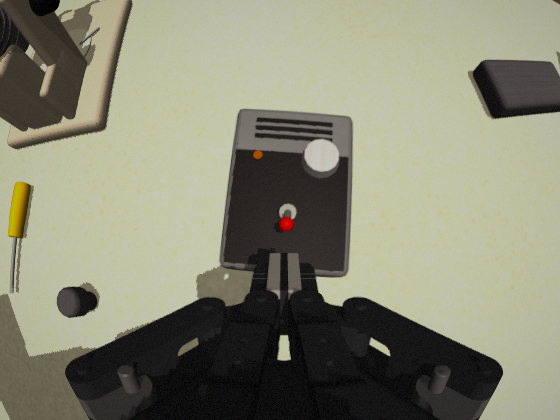

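Ball at (286,225), bushing (288,211), fingers at u≈284: lined up. Descend behind the ball and push forward.

```bash
python3 -m crank '-.224 0 .382 0 -1; -.224 0 .382 0 -1; -.224 0 .382 0 -1; -.224 0 .382 0 -1; 0 0 0 0 -1' >/dev/null; python3 st.py; python3 -m crank '.14 .01 .078 0 -1; .14 .01 .078 0 -1; .14 .01 .078 0 -1; .14 .01 .078 0 -1; 0 0 0 0 -1' >/dev/null; python3 st.py;  python3 -m crank '.1 0 .055 0 -1; .1 0 .055 0 -1; 0 0 0 0 -1' >/dev/null; python3 st.py
```

```text
20.8 q [-0.866  0.545  1.97   0.93   0.56  -0.271] p [ 0.4862 -0.3552  0.0933] rot [-179.83  -29.25   10.7 ] F [ 0.3 -0.3  0.4] op -0.002 0.0
z [ 0.4796  0.0936 -0.8725] tilt 29.25
21.3 q [-0.814  0.562  1.927  0.91   0.55  -0.201] p [ 0.5192 -0.3511  0.0939] rot [-179.95  -29.29   10.84] F [ 0.  -0.3  0.3] op 0.0 0.0
z [ 0.4803  0.0929 -0.8722] tilt 29.29
21.6 q [-0.797  0.569  1.914  0.903  0.546 -0.176] p [ 0.5296 -0.3491  0.0934] rot [-179.89  -29.26   10.76] F [ 0.2 -0.4  1.1] op 0.003 0.24399935267865658
z [ 0.4798  0.0931 -0.8724] tilt 29.26
```

```bash
cat > ball.py <<'E'
from h import *
o=r.observe()
for n,(u,v) in {'top':(420,212),'scene':(130,312)}.items():
    c=cam(n);i=c['image'].astype(int);m=(i[...,2]>120)&(i[...,1]<70)&(i[...,0]<70);ys,xs=np.nonzero(m);k=(abs(xs-u)<22)&(abs(ys-v)<22)
    print(n,k.sum(),(xs[k].mean(),ys[k].mean()) if k.any() else None)
    for a in (0,.45,.75,.9):
        q=a-np.radians(26);f=np.array([np.cos(.09),np.sin(.09),0]);X=np.array([.5355,-.349,.079])+.034*(np.sin(q)*f+np.cos(q)*np.array([0,0,1]));print(a,np.round(proj(c,X),1))
E
python3 ball.py
```

```text
top 9 (np.float64(418.3333333333333), np.float64(209.22222222222223))
0 [418.4 216.9]
0.45 [418.3 211.6]
0.75 [417.8 208.2]
0.9 [417.5 206.5]
scene 13 (np.float64(130.6153846153846), np.float64(317.38461538461536))
0 [125.3 312. ]
0.45 [128.8 315.9]
0.75 [131.6 319.2]
0.9 [133.  320.9]
```

Lever at about 0.65 rad; push a little more.

```bash
python3 -m crank '.08 0 .045 0 -1; .06 0 .035 0 -1; 0 0 0 0 -1' >/dev/null; python3 st.py;python3 ball.py | grep -E 'top|scene'; python3 -m crank '.06 0 .035 0 -1; 0 0 0 0 -1' >/dev/null; python3 st.py;python3 ball.py | grep -E 'top|scene'
```

```text
22.0 q [-0.786  0.574  1.905  0.896  0.543 -0.158] p [ 0.536  -0.3476  0.0925] rot [-179.88  -29.14   10.73] F [-9.9 -3.7  3.4] op -0.004 4.941415898501873
z [ 0.4781  0.0927 -0.8734] tilt 29.14
top 8 (np.float64(417.875), np.float64(206.125))
scene 13 (np.float64(133.3846153846154), np.float64(320.61538461538464))
22.3 q [-0.783  0.575  1.903  0.891  0.541 -0.151] p [ 0.537  -0.3476  0.0921] rot [-179.92  -29.     10.7 ] F [-27.5  -6.3  10.5] op 0.004 15.396239161491394
z [ 0.4761  0.0914 -0.8746] tilt 29.0
top 8 (np.float64(417.875), np.float64(206.125))
scene 13 (np.float64(133.3846153846154), np.float64(320.61538461538464))
```

```bash
python3 -m crank '-.2 0 -.11 0 -1; -.4 0 -.2 0 -1; -.4 0 -.4 0 -1; 0 0 -.8 0 -1; 0 0 -1 0 -1; 0 0 -1 0 -1; 0 0 0 0 -1; 0 0 0 0 -1' >/dev/null; python3 st.py; python3 ball.py | grep -E 'top|scene'
python3 - <<'E'
from h import *
a=cam('top')['image'][140:240,255:345];b=cam('scene')['image'][210:310,240:330]
m=np.hstack([cv2.convertScaleAbs(cv2.resize(i,None,fx=4.4,fy=4.4,interpolation=cv2.INTER_CUBIC),alpha=1.4,beta=10) for i in (a,b)]);cv2.imwrite('pics/fin.png',m)
E
```

```text
23.2 q [-1.003  0.28   1.978  0.684  0.803 -0.086] p [ 0.4135 -0.3721  0.2233] rot [179.95 -29.32  10.78] F [ 0.5  1.3 -0.9] op -0.001 0.0
z [ 0.4812  0.0908 -0.8719] tilt 29.32
top 8 (np.float64(417.875), np.float64(206.125))
scene 13 (np.float64(133.3846153846154), np.float64(320.61538461538464))
```

View pics/fin.png

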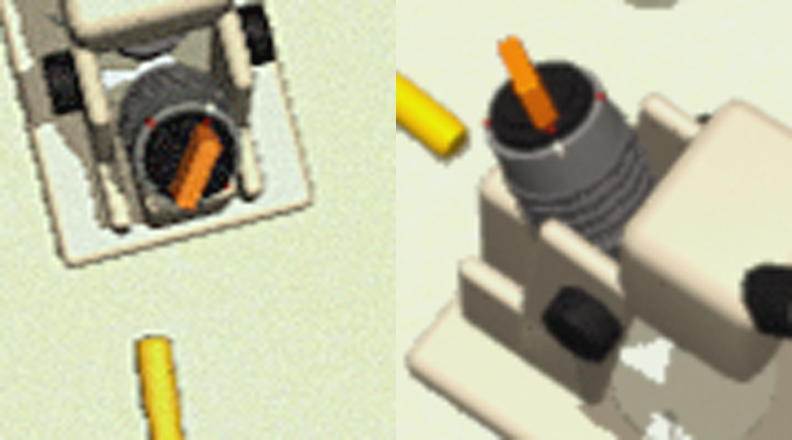

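The flange sits flush on the rim, the handle mark (549,128) lines up with the white mark (560,148), and the switch is on. Handing in.

```bash
python3 -c "
from cell import r
print(r.job_done())"
```

```text
the job is handed in; nothing more can be done
None
```

The job is handed in at about 23 s, with no verdict returned: in the last pictures the lamp holder sits flush and locked home in the lamp house, and the switch is fully on; I saw no contact with the bystanders but didn't measure them at the end.

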